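# Free the locked tray of a card reader with its release pin

### The arm

A 7-joint arm with a two-finger parallel gripper is mounted at the origin on a cart in front of the work surface, level with it; the furniture and walls round the work are solid. World frame = base frame: x ahead of the robot, y to its left, z up, the work surface at z = 0. Lengths are in mm, angles in degrees, forces in N, time in s.
With the tool pointing down it reaches from about 425 to 875 mm from the base axis. Payload 8.4 kg.
Tool frame: the origin (TCP) lies midway between the tips of the shut fingers; the grasp point (between the pads) lies 19 mm behind it (ctrl.grip_depth is the distance from the TCP to the grasp point, in mm); z points along the fingers, y is the direction in which the jaws open and shut (so a half turn about z gives the same grasp; the last joint's range is limited). The gripper opens to 87 mm and grips with 3 to 60 N. Pads are 19 mm wide; open, the fingers measure 117 mm over their backs; the gripper's body (75 mm by 190 mm) begins 51 mm behind the grasp point.
Start: joints at [-74.152, 19.091, 2.286, 83.961, -0.768, 76.965, -3.352], TCP at [238.56, 604.609, 222.546] pointing down, gripper open.
Joint ranges: [-147.57, 147.57], [-21.85, 119.76], [-74.77, 79.35], [14.55, 137.4], [-85.83, 265.84], [4.83, 119.75], [-152.11, 152.11]. Speed limits (degrees/s): [127.2, 127.2, 159.86, 159.86, 180, 180, 180].

### API

Orientations are given as [roll, pitch, yaw] about the fixed x, y, z axes, in that order (R = Rz(yaw) Ry(pitch) Rx(roll)).
In Python, from station import ctrl gives the robot as it stands. The module is installed in compiled form; this text tells all that it offers.
- The arm moves only by the tool jog_arm, never from a script. Its argument "moves" is one flat list of numbers, 7 for each row, row after row: the opening in per cent of the stroke, from 0 (shut) to 100 (fully open), then the shift along the tool's x, y, z in cm, then the turn, a rotation vector about the tool's x, y, z in degrees. A call has 1 to 12 rows; each row shifts and turns the pose as measured when the row begins, along the tool's axes as they then stand; what a row does not reach is not made up. A row lasts 1/8 s, in which the tool goes at most 62.5 mm and 10.7 degrees, less where a joint would pass 70% of its speed; a pose out of reach is approached as far as the arm can. A call is refused whole if a number of a shift passes 6.25 or a number of a turn 10.7, either way. A call with a gripper value outside its range is refused whole. The fingers move at their own pace and stop on an object; the grip force is fixed at half the most. Time passes only in rows, so rows that do not move let the fingers close. It gives the time, the measured TCP pose, the force and the opening at its end, in the units of the state.
- ctrl.state(): the state, without advancing time (a new reading comes with each control period).
- ctrl.snapshot(name): name is "scene" or "top"; returns a dict with "frame" (400x640x3 uint8, red, green, blue), "mtx" (3x3 intrinsics, pixels), "rvec" (rotation vector, rad) and "tvec" (3), from world to camera coordinates, as OpenCV has them. Camera axes: x right, y down, z forward; pixel columns grow to the right and rows downward; lengths in mm; the calibration is good to about 2 mm. A picture is of the moment at which its call begins. There is no depth.
- ctrl.job_done(): hands the job in, once; it reports no verdict.
Trained networks look in the newest picture that a camera, given by its name, has taken for a name from the list of things; names that differ only in an ending like _2 or _b are one class to them, and where a whole thing is asked for, a point or a joint stands for the part that bears it (a point fixed in the world has none). Each returns a list of dicts, best first, with "confidence" (0 to 1); they miss things now and then, are a little off and sometimes report something else, mostly with a low value. They report only what shows in the picture. A call takes as long as a camera call. They do not tell look-alikes from the thing itself.
- ctrl.find_in(camera, label): "rect" ([centre column, centre row, width, height] in pixels, round what is visible of it).
- ctrl.cut_out(camera, label): "mask" (400x640 bool, what is visible of it) and "rect" ([centre column, centre row, width, height] in pixels, round what is visible of it).
- ctrl.landmark_of(camera, label): "uv" ([column, row] in pixels: a listed point, or the origin of a listed thing).
The state is a dict: "clock": time; "joints": joint angles; "joint_vel": joint speeds; "joint_torque": joint torques, N m; "position": TCP position; "ee_rot": TCP orientation; "force": force on the tool from outside, world axes, zero at the start; "moment": the same for the moment, N m; "gripper_width": finger opening in mm.
Only numpy, scipy, OpenCV 4.12 (cv2) and the standard library are available. Lean on these libraries where they do the work, as an engineer would, in place of code of your own. Each camera call takes 0.05 s, during which the arm holds its last target. There are 200 camera calls.

### The job

The card tray of the bench reader is locked in. Take the release pin out of its holder, pass it down through the small round access hole in the reader's top until you feel the hidden sprung catch, press the catch down gently and keep it down until the tray's own spring has pushed the tray fully out. Then stand the pin back in its holder and let go; touch the reader with nothing but the pin, and leave the other things alone.

Things in the scene. Friction and masses are not known exactly. Their poses are not given: they have to be found in the camera images.
- pin: Release pin, standing upright in its holder at the start; 114 mm long, 60 g. Origin at the very tip (lower end), z axis up along the pin. From the tip: steel shaft 7 mm thick with a round tip (0 to 64 mm), steel collar 22 mm wide (64 to 69 mm), dark ribbed round grip 16 mm thick (69 to 114 mm). Grasp it by the grip.
- holder: Fixed grey plastic holder: square column 36 x 36 mm, 70 mm tall, on a 62 x 62 mm foot 8 mm thick. Origin on the worktop under the middle of the bore, z up. A round upright bore of 12 mm goes through its middle; the pin's shaft stands in it with the collar resting on the column's top, the pin's tip then 6 mm above the worktop.
- reader: Fixed white bench reader, box of 150 (x) x 180 (y) x 90 mm (z); origin at the centre of its underside on the worktop, z up, its front with the tray faces its own -x. The top shell is 5 mm thick; the inside under the hole is hollow.
- hole (a point): Centre of the mouth of the access hole, level with the reader's top (90 mm above the worktop): round, 12 mm wide, vertical, in a 40 x 40 mm metal service plate near the reader's +y side; 20 mm towards the front and 55 mm towards +y from the reader's middle. Pushing the pin against the reader's shell with more than 25 N damages it (the catch bears less).
- catch (a point): Not measured: fixed point 36 mm under the hole's mouth, where the hidden catch's flat 24 mm steel paddle lies on average. Its true resting face differs by up to 16 mm up or down from reader to reader. It gives from 3 N on; pushed 5 mm (5.5 N) it frees the tray; after 7 mm (6.5 N) it meets a hard stop; over 12 N damages it. It is a ratchet: let up early, it catches the tray again, every 20 mm.
- tray (a joint): How far the tray has come out of the reader's front (m): 0 locked in, 0.060 fully out against its stop. A weak spring and a damper drive it out in about 1.5 s once the catch is held down.
- tray_front (a point): Middle of the outer face of the tray's front plate (102 x 26 mm), 28 mm above the worktop; moves with the tray towards the reader's own -x by up to 60 mm.
- vial: Bystander: small reagent vial with screw cap, 23 mm wide, 50 mm tall, standing beside the holder; origin under its middle.
- timer: Bystander: flat countdown timer, 62 x 62 x 19 mm, lying beside the holder; origin under its middle.
- label_roll: Bystander: roll of white labels, 61 mm wide, 30 mm tall, lying beside the reader; origin under its middle.
Mind the look-alikes: they are no part of the job. Of the things that look like the holder, the largest one is meant.

How it is judged:
By the outcome, as a careful person would: the job done as asked, in the order asked, and still so for the second after the job is handed in, with the robot touching nothing.
It also fails if it takes over 62 s, if anything falls off the work surface, if the arm or the gripper's body presses on something with over 40 N, if the wrist force passes 120 N, or if a joint passes its speed limit or range.

## Working session

There is one attempt and no reset: what is moved stays moved. The work goes in short steps, Python scripts to look and compute and a tool call to move; the robot and the scene stay as the last step left them, time stands still between calls to the robot, and variables do not carry over. Pictures are saved under pics/ and viewed, about 8 in all and at most 12, crops included, and the job is handed in when it is done.

Besides the shell and the picture viewer there is one more tool, called after "Call:" by a JSON object that holds its "name" and its "arguments". jog_arm: Moves the arm, as the interface text tells. Its arguments: {"type":"object","properties":{"moves":{"type":"array","items":{"type":"number"}}},"required":["moves"]}

```bash
mkdir -p pics
cat > h.py <<'E'
import numpy as np, cv2
from station import ctrl
from scipy.spatial.transform import Rotation as R
def snap(n): 
    s=ctrl.snapshot(n); return s
def ray(s,uv):
    K=np.array(s["mtx"],float); Rm=cv2.Rodrigues(np.array(s["rvec"],float))[0]; t=np.array(s["tvec"],float).ravel()
    d=Rm.T@np.linalg.inv(K)@np.array([uv[0],uv[1],1.]); c=-Rm.T@t
    return c,d
def atz(s,uv,z):
    c,d=ray(s,uv); return c+d*(z-c[2])/d[2]
def proj(s,p):
    return cv2.projectPoints(np.array(p,float).reshape(-1,1,3),np.array(s["rvec"],float),np.array(s["tvec"],float),np.array(s["mtx"],float),None)[0].reshape(-1,2)
def tri(sa,ua,sb,ub):
    c1,d1=ray(sa,ua);c2,d2=ray(sb,ub);d1/=np.linalg.norm(d1);d2/=np.linalg.norm(d2)
    k=np.linalg.lstsq(np.c_[d1,-d2],c2-c1,rcond=None)[0]
    a=c1+k[0]*d1;b=c2+k[1]*d2; return (a+b)/2,np.linalg.norm(a-b)
E
python3 - <<'E'
from h import *
S={n:snap(n) for n in("scene","top")}
for n in S:
    cv2.imwrite(f"pics/{n}0.png",S[n]["frame"][...,::-1])
    print(n,ray(S[n],(320,200)))
    for l in("pin","holder","reader","hole","tray_front","vial","timer","label_roll"):
        r=ctrl.landmark_of(n,l); f=ctrl.find_in(n,l)
        print(n,l,[(np.round(q["uv"],1).tolist(),round(q["confidence"],2)) for q in r[:4]],[(np.round(q["rect"]).tolist(),round(q["confidence"],2)) for q in f[:4]])
print(ctrl.state())
E
```

```text
scene (array([-114.25227863, -481.63197376,  922.44740359]), array([ 0.53731636,  0.38353965, -0.75114304]))
scene pin [([369.1, 275.3], 0.68)] [([373.0, 255.0, 9.0, 16.0], 0.6), ([275.0, 200.0, 33.0, 13.0], 0.55)]
scene holder [([321.6, 245.7], 0.64), ([368.8, 275.8], 0.61), ([380.6, 248.8], 0.57)] [([369.0, 274.0, 29.0, 33.0], 0.95), ([379.0, 244.0, 17.0, 25.0], 0.82), ([323.0, 241.0, 18.0, 22.0], 0.77)]
scene reader [([283.9, 185.0], 0.73)] [([284.0, 179.0, 78.0, 70.0], 0.8), ([371.0, 256.0, 7.0, 15.0], 0.5)]
scene hole [([265.1, 164.1], 0.82)] [([285.0, 179.0, 76.0, 69.0], 0.84), ([277.0, 201.0, 32.0, 18.0], 0.59), ([369.0, 272.0, 35.0, 37.0], 0.32)]
scene tray_front [] [([275.0, 199.0, 29.0, 14.0], 0.72), ([287.0, 179.0, 74.0, 67.0], 0.18)]
scene vial [([344.4, 266.3], 0.48)] []
scene timer [] [([400.0, 288.0, 25.0, 27.0], 0.84)]
scene label_roll [([241.4, 177.5], 0.53)] [([239.0, 179.0, 21.0, 24.0], 0.71)]
top (array([ 336.36510927,  -63.41599426, 1337.96017739]), array([ 0.09056256,  0.01694123, -0.99624031]))
top pin [([391.1, 214.3], 0.58)] []
top holder [([389.5, 214.7], 0.
[... 780 characters left out ...]
0.23)]
{'clock': 1.7, 'joints': array([-74.1502244 ,  19.08920609,   2.28555582,  83.96199781,
        -0.76626321,  76.96428494,  -3.35310074]), 'joint_vel': array([ 0.0538973 , -0.07723081,  0.06265416,  0.03421236,  0.01815053,
        0.17347655, -0.01694987]), 'joint_torque': array([-5.43643800e-04, -6.56111884e+01,  1.33276060e+00, -4.04064739e+01,
       -5.98907936e-02,  3.50917561e-02,  3.23323081e-05]), 'position': array([238.58482193, 604.60194572, 222.55897317]), 'ee_rot': array([-1.79999773e+02,  7.91075951e-04,  1.58464276e+02]), 'force': array([ 0.52410312, -0.01347474,  0.77206071]), 'moment': array([-0.0272922 ,  0.05436727, -0.00383819]), 'gripper_width': 87.04891343615041}
```

Run:
```python
from h import *
a=cv2.imread("pics/scene0.png")[120:320,200:460]; b=cv2.imread("pics/top0.png")[130:260,200:460]
cv2.imwrite("pics/s1.png",cv2.resize(a,None,fx=3,fy=3,interpolation=2)); cv2.imwrite("pics/t1.png",cv2.resize(b,None,fx=3,fy=3,interpolation=2))
S=snap("scene");T=snap("top")
def t(n,a,b): p,e=tri(S,a,T,b); print(n,p.round(1),round(e,1))
t("holder",(368.8,275.8),(389.5,214.7)); t("hole",(265.1,164.1),(253.3,185.9)); t("reader",(283.9,185),(273.8,177.8))
t("vial",(344.4,266.3),(372.2,219.3));t("pin",(369.1,275.3),(391.1,214.3));t("roll",(241.4,177.5),(233.8,201.6))
for z in(0,90):print(atz(S,(265.1,164.1),z),atz(T,(253.3,185.9),z))
print(atz(S,(368.8,275.8),0),atz(T,(389.5,214.7),0))
```

```text
holder [ 416.5 -266.1  -15.2] 5.0
hole [489.3 154.5  98.9] 3.0
reader [523.6 109.9   8.9] 7.4
vial [ 397.3 -205.1   -1.4] 5.1
pin [ 416.4 -268.7   -9.5] 1.0
roll [448.  224.7  32.2] 4.3
[562.86969039 229.69843699   0.        ] [500.34401607 173.1125665    0.        ]
[496.80524382 160.29639118  90.        ] [489.31371647 157.20210008  90.        ]
[ 409.53635642 -271.45613009    0.        ] [ 414.15465831 -261.80246697    0.        ]
```

View pics/s1.png

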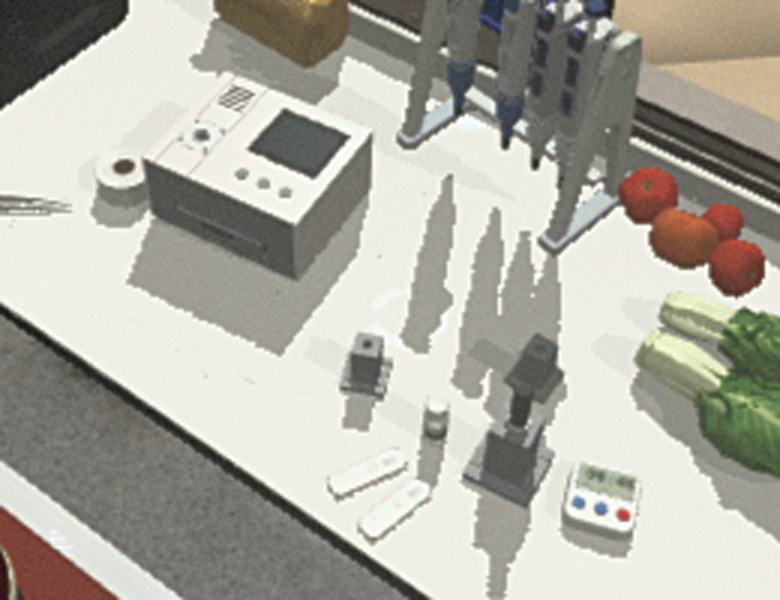

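View pics/t1.png

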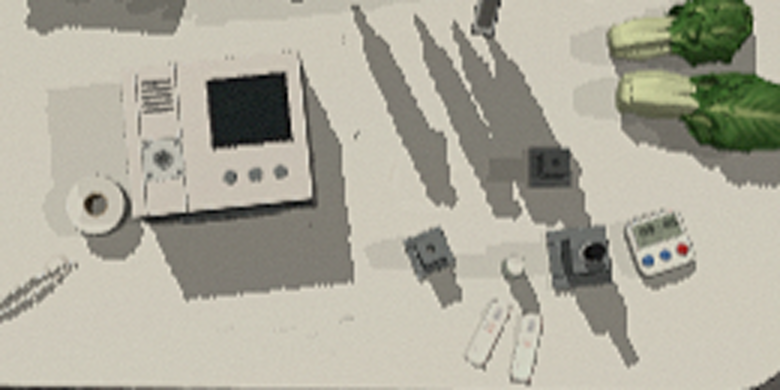

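Run:
```python
from h import *
S=[snap("scene") for _ in range(3)];T=[snap("top") for _ in range(3)]
a=np.mean([s["frame"] for s in S],0).astype(np.uint8)[...,::-1];b=np.mean([s["frame"] for s in T],0).astype(np.uint8)[...,::-1]
def c(im,u,v): # 32x24 -> 12x
    return cv2.resize(np.ascontiguousarray(im[v-12:v+13,u-16:u+17]),None,fx=12,fy=12,interpolation=0)
m=np.vstack([np.hstack([c(a,267,165),c(b,254,183)]),np.hstack([c(a,372,250),c(b,396,214)])])
for i in range(0,66):
    if i%4==0: cv2.line(m,(i*12,0),(i*12,4),(0,0,255),1)
cv2.imwrite("pics/m2.png",m)
s0,t0=S[0],T[0]
print(ctrl.state()["clock"])
# dark blob centroids
```

```text
2.1
```

View pics/m2.png

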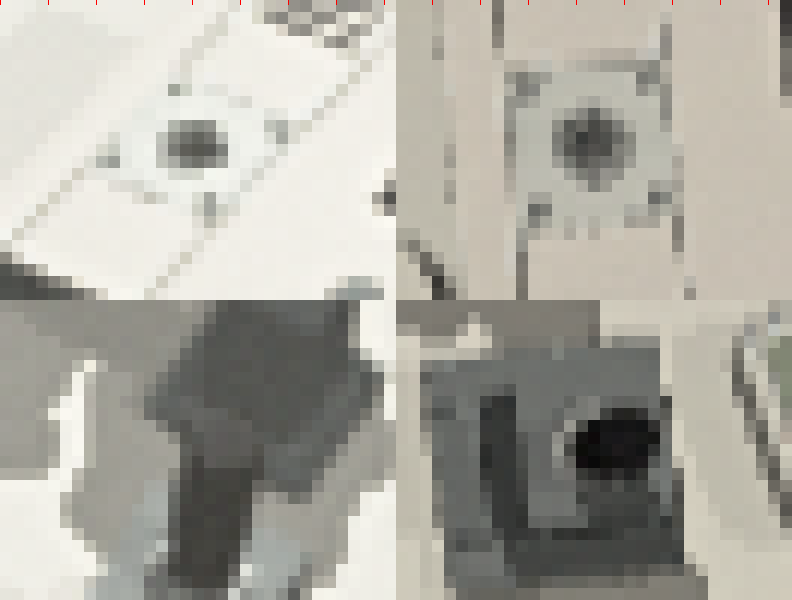

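```bash
cat >> h.py <<'E'
def cyl(s,x,y,z0,z1,r,n=24):
    a=np.linspace(0,2*np.pi,n); return np.vstack([proj(s,np.c_[x+r*np.cos(a),y+r*np.sin(a),0*a+z]) for z in(z0,z1)])
E
python3 - <<'E'
from h import *
S=snap("scene");T=snap("top")
print("hole",tri(S,(266.7,164.5),T,(253.85,182.1)),atz(S,(266.7,164.5),90),atz(T,(253.85,182.1),90))
print("pin",atz(T,(398.8,212.9),120))
# pin fit: dark mask in top
d=(T["frame"].max(2)<42)
m=np.zeros_like(d);m[204:222,388:404]=d[204:222,388:404]
v,u=np.nonzero(m);print(u.min(),u.max(),v.min(),v.max(),u.mean(),v.mean(),m.sum())
best=[]
for x in np.arange(400,440,1.):
  for y in np.arange(-285,-245,1.):
    h=cv2.convexHull((cyl(T,x,y,75,120,8)*16).astype(np.int32)+8*0)
    M=cv2.fillPoly(np.zeros((400,640),np.uint8),[h],1,shift=4)[200:226,384:408].astype(bool)
    A=m[200:226,384:408]; best.append(((A&M).sum()/(A|M).sum(),x,y))
best.sort(reverse=True);print(best[:8])
p=best[0][1:]
print("scene grip",proj(S,[[*p,75],[*p,120]]), proj(S,[[*p,70],[*p,0]]),"scale",np.linalg.norm(np.diff(proj(S,[[*p,100],[p[0],p[1]+10,100]]),axis=0)))
E
```

```text
hole (array([500.67687176, 156.8207591 ,  87.47082706]), np.float64(1.1893237629176798)) [498.41526902 155.32637443  90.        ] [500.75604051 155.94720009  90.        ]
pin [ 412.73662456 -270.90360311  120.        ]
395 401 211 216 397.7586206896552 213.6206896551724 29
[(np.float64(0.6041666666666666), np.float64(414.0), np.float64(-273.0)), (np.float64(0.6041666666666666), np.float64(413.0), np.float64(-274.0)), (np.float64(0.6041666666666666), np.float64(411.0), np.float64(-270.0)), (np.float64(0.6041666666666666), np.float64(411.0), np.float64(-273.0)), (np.float64(0.6041666666666666), np.float64(410.0), np.float64(-271.0)), (np.float64(0.5918367346938775), np.float64(414.0), np.float64(-274.0)), (np.float64(0.5918367346938775), np.float64(411.0), np.float64(-268.0)), (np.float64(0.5918367346938775), np.float64(411.0), np.float64(-271.0))]
scene grip [[373.45866697 259.35365741]
 [375.60182068 249.14091747]] [[373.22942426 260.44606445]
 [370.19074072 274.92625995]] scale 4.039037224559766
```

```bash
cat >> h.py <<'E'
def plan(wps,g,step=55.,turn=10.,pose=None):
    """rows from the measured pose through wps [(x,y,z,yaw)], world mm/deg; prints [g,dx,dy,dz cm, rx,ry,rz deg]"""
    st=ctrl.state(); p=np.array(st["position"]); Q=R.from_euler("xyz",st["ee_rot"],degrees=True); out=[]
    for w in wps:
        t=np.array(w[:3],float); Qt=R.from_euler("xyz",[180,0,w[3]],degrees=True)
        rv=(Q.inv()*Qt).as_rotvec(degrees=True); n=max(1,int(np.ceil(max(np.linalg.norm(t-p)/step,np.linalg.norm(rv)/turn))))
        for i in range(n):
            pn=p+(t-p)/(n-i); rv=(Q.inv()*Qt).as_rotvec(degrees=True)/(n-i)
            out.append([g,*np.round(Q.inv().apply(pn-p)/10,2),*np.round(rv,1)]); 
            p=p+Q.apply(np.array(out[-1][1:4])*10); Q=Q*R.from_rotvec(out[-1][4:],degrees=True)
    print(len(out)); print(",\n".join(",".join(f"{v+0:g}" for v in r) for r in out)); print(p.round(1),Q.as_euler("xyz",degrees=True).round(1))
def st():
    s=ctrl.state(); print(s["clock"],np.round(s["position"],2),np.round(s["ee_rot"],2),"F",np.round(s["force"],2),"w",round(s["gripper_width"],2),"j",np.round(s["joints"],1))
E
python3 -c "
from h import *
plan([(480,330,222,100),(520,0,222,90),(411.5,-269.5,180,90)],100)"
```

```text
20
100,-4.65,-2.38,0.01,0,0,8.4,
100,-4.95,-1.68,0.01,0,0,8.3,
100,-5.14,-0.95,0.01,0,0,8.4,
100,-5.22,-0.19,0.01,0,0,8.3,
100,-5.19,0.57,0,0,0,8.4,
100,-5.05,1.32,0.01,0,0,8.3,
100,-4.81,2.04,0,0,0,8.4,
100,-4.74,-0.25,0,0,0,1.4,
100,-4.75,-0.14,0,0,0,1.4,
100,-4.75,-0.02,0,0,0,1.4,
100,-4.75,0.09,0,0,0,1.4,
100,-4.74,0.21,0,0,0,1.5,
100,-4.74,0.34,0,0,0,1.4,
100,-4.72,0.45,0,0,0,1.5,
100,-4.49,-1.81,0.7,0,0,0,
100,-4.49,-1.81,0.7,0,0,0,
100,-4.49,-1.8,0.7,0,0,0,
100,-4.5,-1.81,0.7,0,0,0,
100,-4.49,-1.8,0.7,0,0,0,
100,-4.5,-1.81,0.7,0,0,0
[ 411.5 -269.5  180. ] [-180.    0.   90.]
```

Call:
{"name": "jog_arm", "arguments": {"moves": [100,-4.65,-2.4,0,0,0,8.4,100,-4.95,-1.7,0,0,0,8.3,100,-5.15,-0.95,0,0,0,8.4,100,-5.2,-0.2,0,0,0,8.3,100,-5.2,0.55,0,0,0,8.4,100,-5.05,1.3,0,0,0,8.3,100,-4.8,2.05,0,0,0,8.4,100,-4.75,-0.25,0,0,0,1.4,100,-4.75,-0.15,0,0,0,1.4,100,-4.75,0,0,0,0,1.4]}}

```text
clock: 3.45
position: [495.5, 175.8, 221.9]
ee_rot: [179.9, -0.2, 94.1]
force: [0.8, -0.1, 1.1]
gripper_width: 87.3
```

```bash
python3 -c "
from h import *
st();plan([(520,0,222,90),(411.5,-269.5,150,90)],100)"
```

```text
3.45 [495.55 175.83 221.86] [ 1.7993e+02 -1.6000e-01  9.4070e+01] F [ 0.84 -0.14  1.07] w 87.33 j [-48.9   4.1  26.1 102.4  -2.   73.7 -18.2]
10
100,-4.43,0.3,-0.02,0,0,1,
100,-4.42,0.37,-0.01,0,-0.1,1,
100,-4.41,0.45,-0.01,0,0,1,
100,-4.41,0.54,-0.01,0.1,-0.1,1.1,
100,-4.49,-1.81,1.2,0,0,0,
100,-4.49,-1.8,1.21,0,0,0,
100,-4.49,-1.81,1.2,0,0,0,
100,-4.49,-1.8,1.21,0,0,0,
100,-4.5,-1.81,1.2,0,0,0,
100,-4.49,-1.8,1.21,0,0,0
[ 411.5 -269.5  150. ] [-180.    0.   90.]
```

Call:
{"name": "jog_arm", "arguments": {"moves": [100,-4.4,0.3,0,0,0,1,100,-4.4,0.35,0,0,0,1,100,-4.4,0.45,0,0,0,1,100,-4.4,0.55,0,0,0,1,100,-4.5,-1.8,1.2,0,0,0,100,-4.5,-1.8,1.2,0,0,0,100,-4.5,-1.8,1.2,0,0,0,100,-4.5,-1.8,1.2,0,0,0,100,-4.5,-1.8,1.2,0,0,0,100,-4.5,-1.8,1.2,0,0,0,100,0,0,0,0,0,0]}}

```text
clock: 4.82
position: [407.7, -287.0, 148.2]
ee_rot: [179.4, -0.3, 89.6]
force: [0.6, 0.3, 0.3]
gripper_width: 87.1
```

Run:
```python
from h import *
st()
S=snap("scene");T=snap("top")
a=S["frame"][...,::-1][215:290,325:425];b=T["frame"][...,::-1][175:250,345:445]
cv2.imwrite("pics/m3.png",cv2.resize(np.hstack([a,b]),None,fx=4,fy=4,interpolation=0))
p=ctrl.state()["position"]
print(proj(S,[p,[411.5,-269.5,120],[411.5,-269.5,75]]),proj(T,[p,[411.5,-269.5,120]]))
plan([(411.5,-269.5,80,90)],100)
```

```text
4.825 [ 407.74 -287.01  148.24] [179.42  -0.29  89.56] F [0.6  0.27 0.27] w 87.1 j [-19.1   4.6  52.6 112.4  -4.7  64.5  35. ]
[[380.16814001 245.63862623]
 [373.82256135 249.10029659]
 [371.73941315 259.31425956]] [[405.13862486 213.29038275]
 [398.31694112 213.3214565 ]]
2
100,0.7,0.03,3.44,0.3,-0.2,-0.1,
100,0.71,0.05,3.44,0.3,-0.1,-0.1
[ 411.5 -269.5   80. ] [180.  -0.  90.]
```

View pics/m3.png

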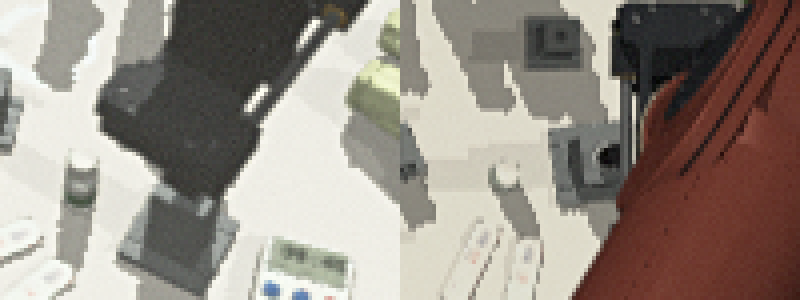

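Call:
{"name": "jog_arm", "arguments": {"moves": [100,1.75,0.35,0,0.6,-0.3,-0.4,100,0,0,0,0,0,0]}}

```text
clock: 5.18
position: [415.3, -264.0, 149.4]
ee_rot: [179.9, -0.1, 90.5]
force: [-0.8, -0.2, -0.1]
gripper_width: 87.2
```

```bash
python3 -c "
from h import *
st();plan([(411.5,-269.5,80,90)],100,step=25)"
```

```text
5.175 [ 415.29 -264.01  149.38] [ 1.7989e+02 -6.0000e-02  9.0450e+01] F [-0.81 -0.19 -0.1 ] w 87.23 j [-21.3   3.5  51.2 112.9  -3.1  64.9  31.6]
3
100,-0.18,-0.13,2.31,0,0,0.2,
100,-0.19,-0.13,2.31,0.1,0,0.1,
100,-0.18,-0.13,2.32,0,-0.1,0.2
[ 411.5 -269.5   80. ] [180.   0.  90.]
```

Call:
{"name": "jog_arm", "arguments": {"moves": [100,-0.5,-0.35,1,0,0,0.4,100,0,0,1.5,0,0,0,100,0,0,1.5,0,0,0,100,0,0,1.2,0,0,0,100,0,0,0.8,0,0,0,100,0,0,0.4,0,0,0,100,0,0,0,0,0,0]}}

```text
clock: 6.05
position: [411.3, -269.7, 80.1]
ee_rot: [179.9, -0.1, 90.0]
force: [-0.3, 1.2, -0.3]
gripper_width: 87.2
```

```bash
python3 -c "
from h import *
st();plan([(411.5,-269.5,80,90)],100,step=25)"
```

```text
6.05 [ 411.29 -269.67   80.14] [ 1.7995e+02 -5.0000e-02  9.0040e+01] F [-0.29  1.22 -0.25] w 87.22 j [-18.1  10.6  51.  117.1 -10.   56.6  38. ]
1
100,0.02,0.02,0.01,0.1,-0.1,0
[ 411.5 -269.5   80. ] [-180.    0.   90.]
```

Call:
{"name": "jog_arm", "arguments": {"moves": [28,0,0,0,0,0,0,28,0,0,0,0,0,0,28,0,0,0,0,0,0,28,0,0,0,0,0,0,28,0,0,0,0,0,0]}}

```text
clock: 6.68
position: [412.2, -269.9, 81.3]
ee_rot: [179.8, -0.0, 90.1]
force: [-0.4, 0.1, 0.4]
gripper_width: 44.8
```

Run:
```python
from h import *
st()
S=snap("scene");T=snap("top")
a=S["frame"][...,::-1][225:285,345:405];b=T["frame"][...,::-1][185:245,365:425]
cv2.imwrite("pics/m4.png",cv2.resize(np.hstack([a,b]),None,fx=6,fy=6,interpolation=0))
print(proj(S,[[411.5,-269.5,120],[411.5,-269.5,75],[411.5,-269.5,80]]),proj(T,[[411.5,-269.5,120]]))
```

```text
6.675 [ 412.2  -269.86   81.28] [ 1.7982e+02 -4.0000e-02  9.0060e+01] F [-0.4   0.07  0.4 ] w 44.75 j [-18.1  10.5  51.  117.  -10.   56.6  38. ]
[[373.82256135 249.10029659]
 [371.73941315 259.31425956]
 [371.96391286 258.21350654]] [[398.31694112 213.3214565 ]]
```

View pics/m4.png

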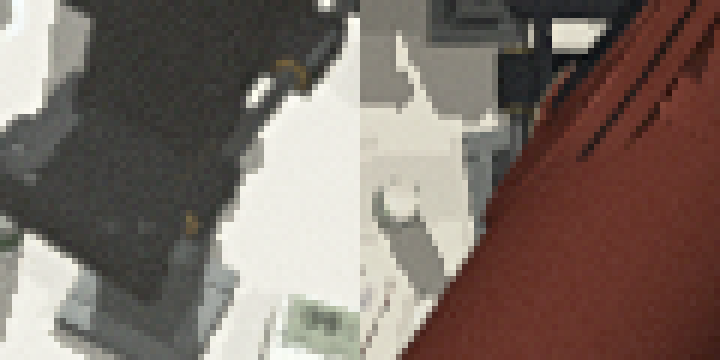

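Call:
{"name": "jog_arm", "arguments": {"moves": [25,0,0,0.1,0,0,0,25,0,0,0,0,0,0,25,0,0,0,0,0,0]}}

```text
clock: 7.15
position: [412.1, -269.8, 80.1]
ee_rot: [179.8, -0.0, 90.1]
force: [-0.1, 0.1, 0.3]
gripper_width: 22.6
```

Call:
{"name": "jog_arm", "arguments": {"moves": [0,0,0,0,0,0,0,0,0,0,0,0,0,0,0,0,0,0,0,0,0,0,0,0,0,0,0,0]}}

```text
clock: 7.65
position: [412.1, -269.8, 80.1]
ee_rot: [179.8, -0.0, 90.1]
force: [1.6, 0.2, 0.3]
gripper_width: 15.2
```

```bash
python3 -c "
from h import *
st();print(ctrl.state()['moment'])"
```

```text
7.65 [ 412.12 -269.84   80.07] [ 1.7983e+02 -4.0000e-02  9.0060e+01] F [1.61 0.15 0.27] w 15.15 j [-18.   10.7  51.  117.1 -10.1  56.5  38.1]
[-0.04268692  0.004639    0.02907677]
```

Call:
{"name": "jog_arm", "arguments": {"moves": [0,0,0,-0.5,0,0,0,0,0,0,-1.5,0,0,0,0,0,0,-2,0,0,0,0,0,0,-2,0,0,0,0,0,0,-2,0,0,0,0,0,0,-1.5,0,0,0,0,0,0,-0.8,0,0,0,0,0,0,0,0,0,0]}}

```text
clock: 8.65
position: [411.6, -270.9, 191.0]
ee_rot: [179.7, -0.0, 89.9]
force: [0.5, 0.5, -1.3]
gripper_width: 15.3
```

```bash
python3 -c "
from h import *
st();plan([(490,-140,195,90),(505,60,195,90),(499.6,155.6,195,90)],0)"
```

```text
8.65 [ 411.59 -270.91  190.98] [ 1.797e+02 -2.000e-02  8.995e+01] F [ 0.49  0.53 -1.26] w 15.26 j [-2.24e+01 -1.00e-01  5.16e+01  1.10e+02 -1.00e-01  6.98e+01  2.92e+01]
9
0,4.37,2.61,-0.12,0.1,0,0,
0,4.36,2.61,-0.12,0.1,0,0,
0,4.37,2.61,-0.13,0.1,0,-0.1,
0,5,0.38,0,0,0,0,
0,5,0.38,0,0,0,0,
0,5,0.38,0,0,0,0,
0,5,0.38,0.01,0,0,0,
0,4.78,-0.27,0,0,0,0,
0,4.78,-0.27,0,0,0,0
[499.6 155.6 195. ] [180.  -0.  90.]
```

Call:
{"name": "jog_arm", "arguments": {"moves": [0,2,1.2,-0.5,0.3,0,0,0,4.3,2.6,0,0,0,0,0,4.4,2.6,0,0,0,0,0,5,0.7,0,0,0,0,0,5,0.4,0,0,0,0,0,5,0.4,0,0,0,0,0,5,0.2,0,0,0,0,0,5,0,0,0,0,0,0,3,0,0,0,0,0,0,1.5,0,0,0,0,0,0,0.5,0,0,0,0,0,0,0,0,0,0,0,0]}}

```text
clock: 10.15
position: [492.2, 145.7, 187.3]
ee_rot: [-179.3, 0.3, 89.6]
force: [-0.1, -0.3, 0.0]
gripper_width: 15.4
```

```bash
python3 -c "
from h import *
st();plan([(499.6,155.6,190,90)],0,step=20)"
```

```text
10.15 [492.18 145.71 187.3 ] [-179.33    0.34   89.64] F [-0.08 -0.3   0.03] w 15.39 j [-48.    4.7  28.2 106.1  -2.3  70.5 -19.5]
1
0,0.99,0.73,-0.28,-0.7,0.3,-0.4
[499.6 155.6 190. ] [180.   0.  90.]
```

Call:
{"name": "jog_arm", "arguments": {"moves": [0,1,0.75,0.4,-0.7,0.3,-0.4,0,0,0,0.4,0,0,0,0,0,0,0.2,0,0,0,0,0,0,0,0,0,0]}}

```text
clock: 10.65
position: [500.7, 153.2, 176.4]
ee_rot: [179.9, 0.0, 89.8]
force: [-0.4, -0.4, 0.9]
gripper_width: 15.4
```

Run:
```python
from h import *
st()
S=snap("scene");T=snap("top"); p=ctrl.state()["position"]
a=S["frame"][...,::-1][140:180,245:295];b=T["frame"][...,::-1][160:200,230:280]
cv2.imwrite("pics/m5.png",cv2.resize(np.hstack([a,b]),None,fx=8,fy=8,interpolation=0))
t=p-[0,0,74]
print("tip,collar bottom", proj(S,[t,t+[0,0,20],t+[0,0,64]]),"hole",proj(S,[499.6,155.6,90]),proj(T,[t,[499.6,155.6,90]]))
plan([(499.6,155.6,172,90)],0,step=20)
```

```text
10.65 [500.72 153.23 176.41] [1.7992e+02 3.0000e-02 8.9820e+01] F [-0.41 -0.37  0.9 ] w 15.38 j [-48.    6.   28.1 106.3  -2.9  68.4 -19.1]
tip,collar bottom [[267.37577088 161.26198161]
 [266.80729392 156.2853065 ]
 [265.50421821 144.87765963]] hole [[266.89421066 164.24486518]] [[253.99983194 181.52563416]
 [253.95338517 182.48568782]]
1
0,0.23,-0.12,0.46,0.1,0,-0.2
[499.6 155.6 172. ] [-180.    0.   90.]
```

View pics/m5.png

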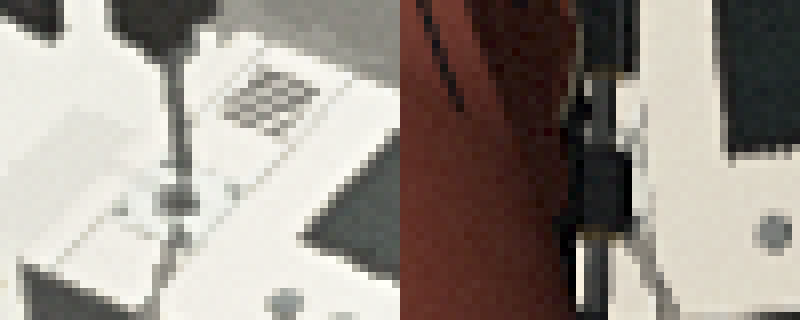

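Call:
{"name": "jog_arm", "arguments": {"moves": [0,0.22,-0.13,0.4,0.1,0,-0.2,0,0,0,0.1,0,0,0,0,0,0,0,0,0,0]}}

```text
clock: 11.12
position: [499.4, 155.8, 171.4]
ee_rot: [-180.0, 0.0, 90.1]
force: [-0.6, 0.1, -0.6]
gripper_width: 15.4
```

Run:
```python
from h import *
st()
p=ctrl.state()["position"]
S=snap("scene");g=np.mean([S["frame"]]+[snap("scene")["frame"] for _ in range(2)],0).mean(2)
for v in range(150,170):
    r=g[v,258:277]; w=np.clip(200-r,0,None)*(r<190)
    ex=np.interp(v,*[q for q in proj(S,[p-[0,0,z] for z in(74,50,20,10)])[::-1].T][::-1])
    print(v,round((w*np.arange(258,277)).sum()/max(w.sum(),1),2),round(ex,2),r[2:17].astype(int))
plan([(499.4,155.4,160,90)],0,step=4)
```

```text
11.125 [499.41 155.8  171.45] [-1.800e+02  1.000e-02  9.006e+01] F [-0.55  0.06 -0.59] w 15.36 j [-48.1   6.2  28.  106.6  -3.1  67.9 -19.1]
150 267.68 265.14 [233 235 240 244 186  97 106 239 239 235 236 237 233 217 235]
151 268.69 265.26 [233 235 237 240 189  98 101 237 239 236 237 234 218 231 199]
152 267.88 265.37 [233 234 235 240 205 105  99 233 241 238 232 218 230 177 159]
153 269.73 265.49 [234 234 235 238 222 115  92 199 239 235 219 234 216 189 185]
154 269.32 265.61 [234 235 234 238 243 127  88 179 237 218 234 239 212 150 132]
155 269.07 265.72 [233 234 233 237 243 133  89 155 212 215 234 237 239 238 212]
156 266.08 265.84 [224 223 228 235 243 153  91 135 215 236 238 235 238 240 240]
157 266.15 265.96 [223 228 232 238 244 161  91 128 237 240 236 236 236 236 237]
158 266.28 266.07 [228 232 235 238 243 178  99 123 240 241 236 235 236 236 236]
159 266.31 266.19 [232 235 236 239 240 176  94 106 240 239 236 237 237 236 237]
160 266.18 266.31 [231 236 235 236 237 145  81  94 215 229 235 234 236 237 238]
161 266.55 266.42 [225 226 230 234 239 217 114  96 208 238 223 215 235 237 237]
162 266.58 266.54 [230 222 220 229 239 241 128 101 192 239 237 236 237 222 228]
163 267.34 266.59 [233 231 223 224 221 168 108 127 140 223 239 238 235 191 172]
164 267.24 266.59 [215 231 236 235 180 134 112  98 114 182 236 239 239 217 163]
165 267.01 266.59 [200 231 236 239 190 125  93  83  85 126 231 238 238 234 212]
166 265.76 266.59 [156 227 236 236 190 170 111  93 130 162 234 235 231 215 234]
167 266.43 266.59 [230 232 234 240 242 196 129 147 241 244 239 231 213 233 239]
168 265.6 266.59 [221 215 209 231 241 162 142 236 241 242 235 215 233 237 237]
169 266.08 266.59 [236 235 218 194 200 142 135 202 165 227 219 236 238 237 236]
3
0,-0.01,0,0.39,0,0,0,
0,-0.02,0,0.38,0,0,0,
0,-0.01,-0.01,0.39,0,0,0
[499.4 155.4 160. ] [180.   0.  90.]
```

Call:
{"name": "jog_arm", "arguments": {"moves": [0,0,0,0.3,0,0,0,0,0,0,0.2,0,0,0,0,0,0,0.2,0,0,0,0,0,0,0.1,0,0,0,0,0,0,0,0,0,0]}}

```text
clock: 11.9
position: [499.5, 155.7, 162.9]
ee_rot: [180.0, 0.0, 90.0]
force: [0.7, -1.0, -1.0]
gripper_width: 15.6
```

Call:
{"name": "jog_arm", "arguments": {"moves": [0,0,0,0.2,0,0,0,0,0,0,0,0,0,0]}}

```text
clock: 12.15
position: [499.5, 155.8, 160.9]
ee_rot: [180.0, 0.0, 90.0]
force: [0.5, 0.4, -0.7]
gripper_width: 15.3
```

Call:
{"name": "jog_arm", "arguments": {"moves": [0,0,0,0.2,0,0,0,0,0,0,0.3,0,0,0,0,0,0,0.3,0,0,0,0,0,0,0.3,0,0,0,0,0,0,0.15,0,0,0,0,0,0,0,0,0,0]}}

```text
clock: 12.9
position: [499.4, 155.7, 147.3]
ee_rot: [-180.0, 0.0, 90.0]
force: [-0.8, -0.2, -0.9]
gripper_width: 15.4
```

Call:
{"name": "jog_arm", "arguments": {"moves": [0,0,0,0.15,0,0,0,0,0,0,0.15,0,0,0,0,0,0,0,0,0,0]}}

```text
clock: 13.28
position: [499.5, 155.7, 144.3]
ee_rot: [180.0, 0.0, 90.0]
force: [-0.3, 0.8, -0.9]
gripper_width: 15.2
```

Call:
{"name": "jog_arm", "arguments": {"moves": [0,0,0,0.15,0,0,0,0,0,0,0.1,0,0,0,0,0,0,0,0,0,0]}}

```text
clock: 13.65
position: [499.6, 155.8, 141.7]
ee_rot: [180.0, 0.0, 90.0]
force: [-0.0, 0.5, -1.2]
gripper_width: 15.5
```

Call:
{"name": "jog_arm", "arguments": {"moves": [0,0,0,0.15,0,0,0,0,0,0,0.15,0,0,0,0,0,0,0,0,0,0]}}

```text
clock: 14.02
position: [499.6, 155.8, 138.4]
ee_rot: [180.0, 0.0, 90.0]
force: [-0.2, 0.1, -0.9]
gripper_width: 15.4
```

Call:
{"name": "jog_arm", "arguments": {"moves": [0,0,0,0.15,0,0,0,0,0,0,0.15,0,0,0,0,0,0,0,0,0,0]}}

```text
clock: 14.4
position: [499.6, 155.8, 135.2]
ee_rot: [180.0, 0.0, 90.1]
force: [0.1, -0.6, -0.8]
gripper_width: 15.1
```

Call:
{"name": "jog_arm", "arguments": {"moves": [0,0,0,0.15,0,0,0,0,0,0,0.15,0,0,0,0,0,0,0,0,0,0]}}

```text
clock: 14.78
position: [499.6, 155.8, 132.0]
ee_rot: [180.0, 0.0, 90.0]
force: [0.3, 0.5, -0.2]
gripper_width: 15.4
```

Call:
{"name": "jog_arm", "arguments": {"moves": [0,0,0,0.15,0,0,0,0,0,0,0.15,0,0,0,0,0,0,0,0,0,0]}}

```text
clock: 15.15
position: [499.5, 155.8, 128.7]
ee_rot: [180.0, 0.0, 90.0]
force: [0.6, 0.3, -0.7]
gripper_width: 15.2
```

Call:
{"name": "jog_arm", "arguments": {"moves": [0,0,0,0.15,0,0,0,0,0,0,0.15,0,0,0,0,0,0,0,0,0,0]}}

```text
clock: 15.52
position: [499.6, 155.8, 125.6]
ee_rot: [180.0, 0.0, 90.1]
force: [0.5, 0.8, -0.8]
gripper_width: 15.0
```

Call:
{"name": "jog_arm", "arguments": {"moves": [0,0,0,0.15,0,0,0,0,0,0,0.15,0,0,0,0,0,0,0,0,0,0]}}

```text
clock: 15.9
position: [499.6, 155.8, 122.3]
ee_rot: [180.0, 0.0, 90.1]
force: [-0.1, 0.4, -1.3]
gripper_width: 15.2
```

Call:
{"name": "jog_arm", "arguments": {"moves": [0,0,0,0.15,0,0,0,0,0,0,0.15,0,0,0,0,0,0,0,0,0,0]}}

```text
clock: 16.27
position: [499.6, 155.8, 119.2]
ee_rot: [180.0, -0.0, 90.1]
force: [0.9, -0.2, -0.7]
gripper_width: 15.0
```

Call:
{"name": "jog_arm", "arguments": {"moves": [0,0,0,0.15,0,0,0,0,0,0,0.15,0,0,0,0,0,0,0,0,0,0]}}

```text
clock: 16.65
position: [499.9, 156.0, 116.6]
ee_rot: [179.9, -0.0, 90.1]
force: [-1.6, -0.8, 1.8]
gripper_width: 15.4
```

Call:
{"name": "jog_arm", "arguments": {"moves": [0,0,0,0.15,0,0,0,0,0,0,0.1,0,0,0]}}

```text
clock: 16.9
position: [500.1, 156.1, 114.5]
ee_rot: [179.9, -0.1, 90.1]
force: [-3.1, -0.0, 5.7]
gripper_width: 15.1
```

Run:
```python
from h import *
st()
for i in range(3):
    S=snap("scene");s=ctrl.state();print(s["clock"],s["position"].round(2),s["force"].round(2),[(np.round(q["uv"],1).tolist(),round(q["confidence"],2)) for q in ctrl.landmark_of("scene","tray_front")])
a=S["frame"][...,::-1][140:230,235:335]
cv2.imwrite("pics/m6.png",cv2.resize(a,None,fx=6,fy=6,interpolation=0))
st()
```

```text
16.9 [500.07 156.14 114.47] [ 1.7993e+02 -6.0000e-02  9.0050e+01] F [-3.14 -0.01  5.65] w 15.12 j [-47.3   9.7  27.8 110.3  -5.2  61.1 -17.3]
16.95 [500.04 156.12 114.41] [-1.56 -0.7   5.5 ] [([273.8, 200.8], 0.55)]
17.05 [500.04 156.09 114.44] [-1.29 -0.19  5.5 ] [([276.5, 196.6], 0.62), ([242.8, 179.9], 0.27)]
17.15 [500.02 156.08 114.42] [-1.31 -0.76  3.77] [([272.1, 197.6], 0.51)]
17.2 [500.07 156.1  114.44] [ 1.7993e+02 -5.0000e-02  9.0050e+01] F [-1.3  -0.38  5.37] w 14.98 j [-47.3   9.7  27.8 110.3  -5.2  61.1 -17.3]
```

View pics/m6.png

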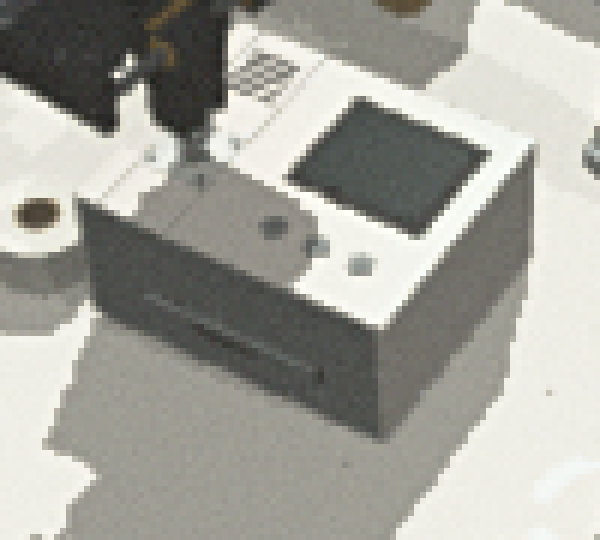

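Call:
{"name": "jog_arm", "arguments": {"moves": [0,0,0,0.1,0,0,0]}}

```text
clock: 17.32
position: [500.1, 156.2, 113.6]
ee_rot: [179.9, -0.1, 90.1]
force: [-1.5, -0.5, 5.6]
gripper_width: 15.2
```

Call:
{"name": "jog_arm", "arguments": {"moves": [0,0,0,0.05,0,0,0]}}

```text
clock: 17.45
position: [500.1, 156.2, 113.2]
ee_rot: [179.9, -0.1, 90.1]
force: [-2.4, -0.1, 6.0]
gripper_width: 15.0
```

Call:
{"name": "jog_arm", "arguments": {"moves": [0,0,0,0.05,0,0,0,0,0,0,0.02,0,0,0]}}

```text
clock: 17.7
position: [500.1, 156.2, 112.5]
ee_rot: [179.9, -0.1, 90.1]
force: [-1.4, -0.8, 4.1]
gripper_width: 15.0
```

```bash
cat > tr.py <<'E'
from h import *
A=cv2.imread("pics/scene0.png").astype(float)
S=snap("scene"); g=S["frame"][...,::-1].astype(float); d=np.abs(g-A).max(2)[180:225,240:300]
print("changed px around tray",(d>40).sum(), [(np.round(q["uv"],1).tolist(),round(q["confidence"],2)) for q in ctrl.landmark_of("scene","tray_front")]); st()
E
python3 tr.py
```

```text
changed px around tray 176 [([270.2, 201.6], 0.51)]
17.8 [500.12 156.18 112.53] [ 1.7993e+02 -7.0000e-02  9.0050e+01] F [-1.   -0.67  2.38] w 15.27 j [-47.3   9.9  27.8 110.4  -5.3  60.8 -17.2]
```

Call:
{"name": "jog_arm", "arguments": {"moves": [0,0,0,0.03,0,0,0,0,0,0,0.01,0,0,0]}}

```text
clock: 18.05
position: [500.1, 156.1, 112.1]
ee_rot: [179.9, -0.1, 90.0]
force: [-2.0, -0.3, 4.4]
gripper_width: 15.4
```

```bash
python3 tr.py
```

```text
changed px around tray 436 [([267.9, 202.1], 0.78), ([263.9, 166.4], 0.23)]
18.15 [500.1  156.1  112.09] [ 1.7993e+02 -7.0000e-02  9.0050e+01] F [-1.13 -0.04  3.93] w 14.97 j [-47.3   9.9  27.8 110.4  -5.3  60.8 -17.2]
```

Call:
{"name": "jog_arm", "arguments": {"moves": [0,0,0,0.01,0,0,0,0,0,0,0.01,0,0,0,0,0,0,0.01,0,0,0,0,0,0,0.01,0,0,0]}}

```text
clock: 18.65
position: [500.1, 156.2, 111.7]
ee_rot: [179.9, -0.1, 90.1]
force: [-0.7, -0.4, 4.5]
gripper_width: 15.2
```

Call:
{"name": "jog_arm", "arguments": {"moves": [0,0,0,0.01,0,0,0,0,0,0,0,0,0,0,0,0,0,0.01,0,0,0,0,0,0,0,0,0,0]}}

```text
clock: 19.15
position: [500.1, 156.1, 111.5]
ee_rot: [179.9, -0.1, 90.0]
force: [-1.4, 0.4, 4.8]
gripper_width: 14.9
```

```bash
python3 tr.py
```

```text
changed px around tray 634 [([261.3, 210.9], 0.97), ([265.5, 164.6], 0.24)]
19.25 [500.12 156.18 111.54] [ 1.7993e+02 -7.0000e-02  9.0050e+01] F [-0.21 -0.32  4.96] w 15.21 j [-47.3   9.9  27.8 110.5  -5.3  60.7 -17.2]
```

Call:
{"name": "jog_arm", "arguments": {"moves": [0,0,0,0,0,0,0,0,0,0,0,0,0,0,0,0,0,0,0,0,0,0,0,0,0,0,0,0,0,0,0,0,0,0,0,0,0,0,0,0,0,0]}}

```text
clock: 20.0
position: [500.1, 156.2, 111.5]
ee_rot: [179.9, -0.1, 90.0]
force: [-1.6, -0.2, 4.8]
gripper_width: 15.2
```

```bash
python3 tr.py
```

```text
changed px around tray 633 [([263.3, 213.4], 0.83)]
20.1 [500.12 156.19 111.53] [ 1.7993e+02 -7.0000e-02  9.0050e+01] F [-1.69  0.74  4.75] w 15.22 j [-47.3   9.9  27.8 110.5  -5.3  60.7 -17.2]
```

Call:
{"name": "jog_arm", "arguments": {"moves": [0,0,0,0.01,0,0,0,0,0,0,0,0,0,0,0,0,0,0,0,0,0,0,0,0,0,0,0,0,0,0,0,0,0,0,0,0,0,0,0,0,0,0]}}

```text
clock: 20.85
position: [500.1, 156.2, 111.4]
ee_rot: [179.9, -0.1, 90.1]
force: [-1.3, -1.1, 4.5]
gripper_width: 15.4
```

```bash
python3 tr.py
python3 - <<'E'
from h import *
S=snap("scene")
a=S["frame"][...,::-1][140:230,235:335]
cv2.imwrite("pics/m7.png",cv2.resize(a,None,fx=6,fy=6,interpolation=0))
yaw=np.radians(5)
h=np.array([499.6,155.6])
for yd in(0,5,8):
    q=R.from_euler("z",yd,degrees=True).as_matrix()[:2,:2]; c=h-q@[-20,55]
    print(yd,c,[proj(S,[*(c+q@[-75-t,0]),28]).round(1) for t in(0,40,60)])
E
```

```text
changed px around tray 637 [([262.4, 213.5], 0.64)]
20.95 [500.09 156.18 111.4 ] [ 1.7993e+02 -7.0000e-02  9.0050e+01] F [-0.91  0.07  3.97] w 15.01 j [-47.3   9.9  27.8 110.5  -5.3  60.7 -17.2]
0 [519.6 100.6] [array([[270.2, 197.1]]), array([[261.2, 205.2]]), array([[256.6, 209.3]])]
5 [524.31745981 102.55240646] [array([[272.5, 196.8]]), array([[264.5, 205.4]]), array([[260.3, 209.8]])]
8 [527.05988193 103.91871824] [array([[273.8, 196.6]]), array([[266.4, 205.4]]), array([[262.6, 210. ]])]
```

View pics/m7.png

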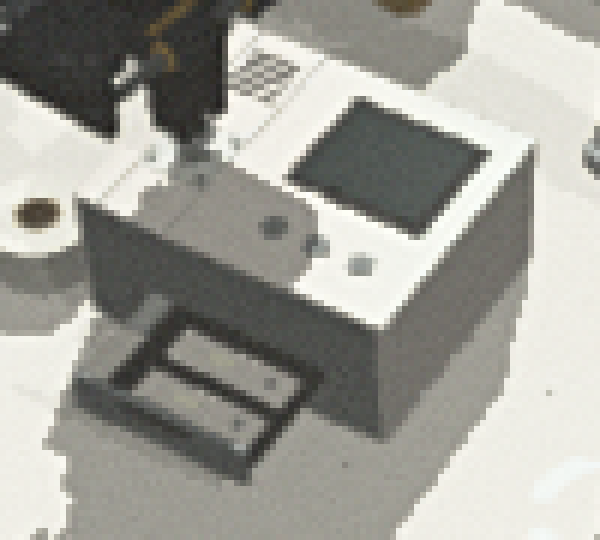

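Call:
{"name": "jog_arm", "arguments": {"moves": [0,0,0,-0.3,0,0,0,0,0,0,-0.6,0,0,0,0,0,0,-1,0,0,0,0,0,0,-1,0,0,0,0,0,0,-1,0,0,0,0,0,0,-1,0,0,0,0,0,0,-1,0,0,0,0,0,0,-1,0,0,0,0,0,0,-1,0,0,0,0,0,0,-0.5,0,0,0,0,0,0,0,0,0,0]}}

```text
clock: 22.38
position: [500.1, 156.0, 201.4]
ee_rot: [179.9, -0.1, 90.0]
force: [-0.2, 0.0, -0.3]
gripper_width: 15.3
```

```bash
python3 tr.py;python3 -c "
from h import *
plan([(505,60,192,90),(490,-140,192,90),(412.1,-269.8,190,90)],0)"
```

```text
changed px around tray 493 [([259.8, 214.0], 0.77), ([271.1, 171.5], 0.53)]
22.475 [499.87 155.96 200.82] [ 1.7992e+02 -6.0000e-02  9.0040e+01] F [-0.47 -0.45 -0.52] w 15.26 j [-48.4   4.7  28.  104.5  -2.4  71.3 -19.7]
9
0,-4.8,0.25,0.44,0,0,0,
0,-4.8,0.25,0.43,0.1,-0.1,0,
0,-5,-0.38,0,0,0,0,
0,-5,-0.38,0.01,0,0,0,
0,-5,-0.38,0,0,0,0,
0,-5,-0.37,0.01,0,0,0,
0,-4.32,-2.6,0.07,0,0,0,
0,-4.33,-2.6,0.07,0,0,0,
0,-4.32,-2.6,0.07,0,0,0
[ 412.1 -269.8  190. ] [-180.    0.   90.]
```

Call:
{"name": "jog_arm", "arguments": {"moves": [0,-2,0,0,0,0,0,0,-4,0.3,0,0,0,0,0,-5,0,0,0,0,0,0,-5,-0.3,0,0,0,0,0,-5,-0.4,0,0,0,0,0,-5,-0.5,0,0,0,0,0,-4,-2.2,0,0,0,0,0,-3.5,-2,0,0,0,0,0,-2.5,-1.5,0,0,0,0,0,-1.2,-0.7,0,0,0,0,0,-0.5,-0.3,0,0,0,0,0,0,0,0,0,0,0]}}

```text
clock: 23.98
position: [414.1, -243.8, 197.8]
ee_rot: [-179.8, 0.0, 89.6]
force: [0.1, 0.2, -0.5]
gripper_width: 15.3
```

```bash
python3 -c "
from h import *
st();plan([(412.1,-269.8,180,90)],0)"
```

```text
23.975 [ 414.09 -243.83  197.81] [-179.85    0.     89.58] F [ 0.13  0.22 -0.54] w 15.28 j [-24.6  -2.4  49.4 110.5   2.   71.2  23.7]
1
0,-2.6,-0.18,1.78,-0.2,0,-0.4
[ 412.1 -269.8  180. ] [180.   0.  90.]
```

Call:
{"name": "jog_arm", "arguments": {"moves": [0,-1.5,-0.1,0.5,-0.2,0,-0.4,0,-0.9,-0.1,1,0,0,0,0,-0.2,0,1,0,0,0,0,0,0,0.6,0,0,0,0,0,0,0.3,0,0,0,0,0,0,0,0,0,0]}}

```text
clock: 24.72
position: [415.3, -265.1, 162.0]
ee_rot: [180.0, -0.0, 90.5]
force: [-0.4, -0.3, -0.8]
gripper_width: 15.0
```

```bash
python3 -c "
from h import *
st();plan([(412.1,-269.8,155,90)],0)"
```

```text
24.725 [ 415.3  -265.14  162.  ] [ 1.800e+02 -2.000e-02  9.052e+01] F [-0.39 -0.34 -0.81] w 15.02 j [-22.6   2.6  52.2 111.9  -2.3  66.5  31. ]
1
0,-0.46,-0.32,0.7,0,0,0.5
[ 412.1 -269.8  155. ] [180.  -0.  90.]
```

Call:
{"name": "jog_arm", "arguments": {"moves": [0,-0.4,-0.3,0.5,0,0,0.5,0,0,0,0.1,0,0,0,0,0,0,0,0,0,0]}}

```text
clock: 25.1
position: [412.4, -269.4, 156.0]
ee_rot: [179.9, -0.0, 90.0]
force: [0.6, 0.2, -0.6]
gripper_width: 15.2
```

Run:
```python
from h import *
st();plan([(412.1,-269.8,150,90)],0)
S=snap("scene");p=ctrl.state()["position"]
a=S["frame"][...,::-1][225:285,335:415]
cv2.imwrite("pics/m8.png",cv2.resize(a,None,fx=8,fy=8,interpolation=0))
print(proj(S,[p-[0,0,74],[412.1,-269.8,70]]))
```

```text
25.1 [ 412.37 -269.45  156.04] [ 1.7994e+02 -2.0000e-02  8.9990e+01] F [ 0.56  0.19 -0.65] w 15.23 j [-22.1   3.1  52.5 112.4  -2.7  65.7  31.5]
1
0,-0.04,-0.03,0.6,0.1,0,0
[ 412.1 -269.8  150. ] [-180.   -0.   90.]
[[372.2399954  257.53140433]
 [371.74403078 260.30585525]]
```

View pics/m8.png

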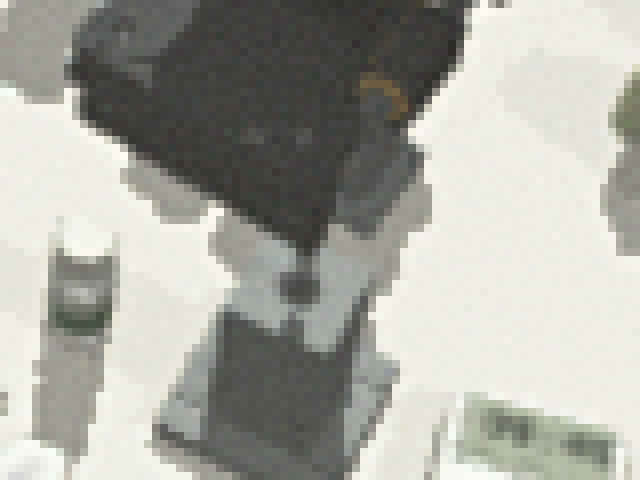

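Call:
{"name": "jog_arm", "arguments": {"moves": [0,-0.04,-0.02,0.3,0.1,0,0,0,0,0,0.3,0,0,0,0,0,0,0.2,0,0,0,0,0,0,0.2,0,0,0,0,0,0,0.1,0,0,0,0,0,0,0,0,0,0]}}

```text
clock: 25.9
position: [412.3, -269.8, 144.3]
ee_rot: [-180.0, -0.0, 90.0]
force: [-0.1, -0.8, -0.9]
gripper_width: 14.9
```

Call:
{"name": "jog_arm", "arguments": {"moves": [0,0,0,0.2,0,0,0,0,0,0,0.2,0,0,0,0,0,0,0.1,0,0,0,0,0,0,0,0,0,0]}}

```text
clock: 26.4
position: [412.3, -269.8, 139.0]
ee_rot: [-180.0, -0.0, 90.0]
force: [0.7, -0.7, -0.1]
gripper_width: 15.1
```

Call:
{"name": "jog_arm", "arguments": {"moves": [0,0,0,0.4,0,0,0,0,0,0,0.4,0,0,0,0,0,0,0.4,0,0,0,0,0,0,0.4,0,0,0,0,0,0,0.4,0,0,0,0,0,0,0.2,0,0,0,0,0,0,0,0,0,0]}}

```text
clock: 27.28
position: [412.2, -269.7, 115.2]
ee_rot: [-179.9, -0.0, 90.0]
force: [0.4, -0.2, -0.5]
gripper_width: 15.3
```

```bash
python3 -c "
from h import *
st();plan([(412.1,-269.8,90,90)],0,step=5)"
```

```text
27.275 [ 412.17 -269.72  115.23] [-1.7993e+02 -2.0000e-02  9.0010e+01] F [ 0.38 -0.21 -0.48] w 15.31 j [-20.6   7.2  52.5 115.   -6.5  60.9  34.9]
6
0,0,0,0.42,0,0,0,
0,0,0,0.42,0,0,0,
0,0,0,0.42,0,0,0,
0,0,0,0.42,0,0,0,
0,0,0,0.42,0,0,0,
0,-0.01,0,0.42,-0.1,0,0
[ 412.1 -269.8   90. ] [180.  -0.  90.]
```

Call:
{"name": "jog_arm", "arguments": {"moves": [0,0,0,0.4,0,0,0,0,0,0,0.4,0,0,0,0,0,0,0.4,0,0,0,0,0,0,0.4,0,0,0,0,0,0,0.4,0,0,0,0,0,0,0.2,0,0,0,0,0,0,0.1,0,0,0,0,0,0,0,0,0,0]}}

```text
clock: 28.28
position: [412.2, -269.8, 90.7]
ee_rot: [-179.9, -0.0, 90.0]
force: [-0.6, 0.5, -0.5]
gripper_width: 15.2
```

Call:
{"name": "jog_arm", "arguments": {"moves": [0,0,0,0.2,0,0,0,0,0,0,0.1,0,0,0,0,0,0,0,0,0,0]}}

```text
clock: 28.65
position: [412.4, -269.8, 87.7]
ee_rot: [-180.0, -0.0, 90.0]
force: [-0.0, 0.0, -1.0]
gripper_width: 15.1
```

Call:
{"name": "jog_arm", "arguments": {"moves": [0,0,0,0.2,0,0,0,0,0,0,0.2,0,0,0,0,0,0,0.1,0,0,0,0,0,0,0,0,0,0]}}

```text
clock: 29.15
position: [412.4, -269.8, 82.3]
ee_rot: [-180.0, -0.0, 90.0]
force: [-0.4, -0.2, -0.3]
gripper_width: 14.9
```

Call:
{"name": "jog_arm", "arguments": {"moves": [0,0,0,0.1,0,0,0,0,0,0,0.06,0,0,0,0,0,0,0,0,0,0]}}

```text
clock: 29.52
position: [412.4, -269.8, 80.6]
ee_rot: [-180.0, -0.0, 90.0]
force: [-0.2, -0.2, -0.7]
gripper_width: 15.1
```

Call:
{"name": "jog_arm", "arguments": {"moves": [0,0,0,0.06,0,0,0,0,0,0,0.04,0,0,0]}}

```text
clock: 29.78
position: [412.5, -269.9, 80.0]
ee_rot: [-180.0, -0.0, 90.0]
force: [-3.3, 2.2, 9.9]
gripper_width: 15.4
```

Call:
{"name": "jog_arm", "arguments": {"moves": [0,0,0,-0.02,0,0,0,22,0,0,0,0,0,0,30,0,0,0,0,0,0,50,0,0,0,0,0,0,60,0,0,0,0,0,0]}}

```text
clock: 30.4
position: [412.7, -270.0, 80.2]
ee_rot: [-180.0, -0.0, 90.0]
force: [-0.4, -0.1, 0.2]
gripper_width: 38.8
```

Call:
{"name": "jog_arm", "arguments": {"moves": [70,0,0,-0.2,0,0,0,70,0,0,-0.6,0,0,0,70,0,0,-1.2,0,0,0,70,0,0,-2,0,0,0,70,0,0,-2.5,0,0,0,70,0,0,-2.5,0,0,0,70,0,0,-2.5,0,0,0,70,0,0,-1,0,0,0,70,0,0,0,0,0,0]}}

```text
clock: 31.52
position: [412.5, -271.1, 213.5]
ee_rot: [179.8, 0.0, 89.9]
force: [0.1, -0.6, -0.1]
gripper_width: 60.9
```

Call:
{"name": "jog_arm", "arguments": {"moves": [70,2,1,0,0,0,0,70,4,1,0,0,0,0,70,5,0.5,0,0,0,0,70,5,0.5,0,0,0,0,70,3,0,0,0,0,0,70,1,0,0,0,0,0,70,0,0,0,0,0,0]}}

```text
clock: 32.4
position: [440.6, -66.7, 207.5]
ee_rot: [-179.7, 0.2, 89.7]
force: [-0.5, -0.4, 0.2]
gripper_width: 60.9
```

Run:
```python
from h import *
st()
S=snap("scene");T=snap("top")
a=S["frame"][...,::-1][140:300,225:425];b=T["frame"][...,::-1][150:250,225:445]
a=cv2.resize(a,(800,640))[:600];cv2.imwrite("pics/m9.png",a[:,:800])
b=cv2.resize(b,None,fx=3.6,fy=3.6);cv2.imwrite("pics/m10.png",b)
```

```text
32.4 [440.62 -66.71 207.51] [-1.7971e+02  1.5000e-01  8.9730e+01] F [-0.51 -0.43  0.16] w 60.87 j [-35.2  -7.4  35.6 113.3   4.6  73.   -1.5]
```

View pics/m9.png

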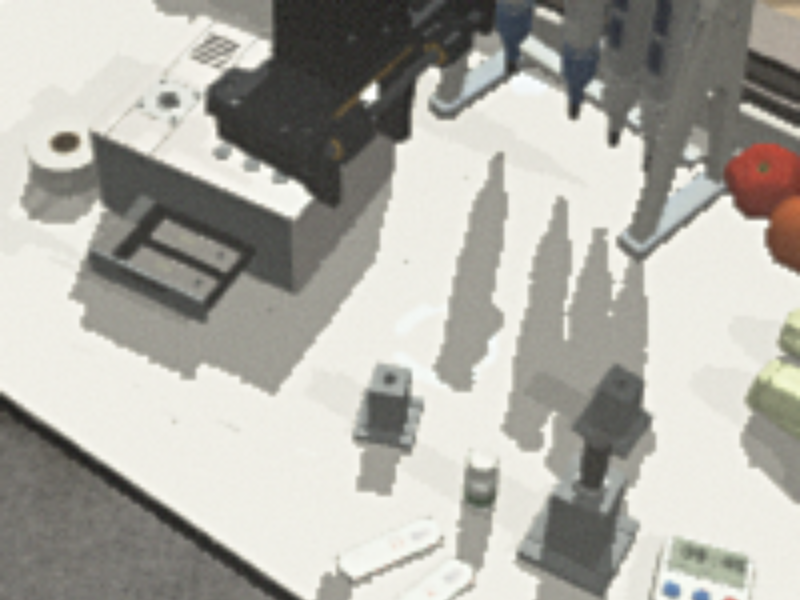

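View pics/m10.png

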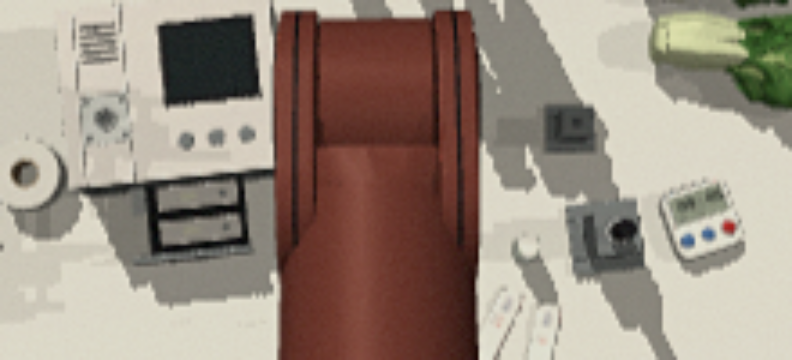

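Pin stands upright in the large holder (scene image about (593,465), top view about (622,230)). The tray is out at about (170,260) in the scene view, the bystanders are where they were, and the robot is clear.

```bash
python3 -c "
from h import *
ctrl.job_done();st()"
```

```text
the job is handed in; nothing more can be done
the job is handed in; nothing more can be done
```

The tray is fully out, the pin is back upright in the large holder with the gripper let go, and I handed the job in at about 32 s of the 62 s.

- **Catch:** I passed the pin through the access hole and felt the catch with the tip about 45 mm above the worktop. I pressed it 5–7 mm and held it down about 3 s. The highest reading there was about 6 N, below the 12 N limit.
- **Tray:** It was still in at the first check. In the last two checks before I lifted the pin, the image stopped changing. The tray front then sat at about pixel (262.5, 211), where 60 mm out predicts about (262.6, 210).
- **Return:** The pin seated in the holder with a short 10 N contact, at the same height as at the start (80 mm).
- **Last pictures:** The pin stands in the holder, the tray is out and the robot is touching nothing. The vial, timer and label roll look unmoved by eye; I did not measure them.
- **Disagreements:** The network's tray landmark scattered by several pixels, and its top-view hole landmark was about 4 pixels off, so I read both from the pictures myself. Force readings wandered by about 1 N throughout.

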